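# Load the circuit boards into their soldering jigs

### The arm

A 6-joint arm with a two-finger parallel gripper is mounted at the origin on the work surface. World frame = base frame: x ahead of the robot, y to its left, z up, the work surface at z = 0. Lengths are in m, angles in degrees, forces in N, time in s.
With the tool pointing down it reaches from about 0.4 to 0.825 m from the base axis. Payload 7 kg.
Tool frame: the origin (TCP) lies on the centre line of the jaws, within the pads' length; the fingertips stand 8 mm ahead of it and the grasp point (between the pads) lies 11 mm behind it; z points along the fingers, y is the line along which they close (so a half turn about z gives the same grasp; the last joint's range is limited). The gripper opens to 88 mm and grips with 3 to 60 N. Pads are 19 mm wide; open, the fingers measure 130 mm over their backs; the gripper's body (78 mm by 193 mm) begins 47 mm behind the grasp point.
Start: joints at [80.506, 20.546, 0.682, 0, -70.136, -16.507], TCP at [0.296, 0.607, 0.235] pointing down, gripper open.
Joint ranges: [-176.03, 176.03], [-82.01, 121.73], [-58.28, 71.71], [-173.87, 95.51], [-174.79, -0.11], [-173.66, 173.66]. Speed limits (degrees/s): [136.94, 136.94, 172.46, 180, 180, 180].

### API

Orientations are given as [roll, pitch, yaw] about the fixed x, y, z axes, in that order (R = Rz(yaw) Ry(pitch) Rx(roll)).
In Python, from plant import ctrl, vision gives the robot as it stands. The module is installed in compiled form; this text tells all that it offers.
- The arm moves only by the tool move_arm, never from a script. Its argument "moves" is one flat list of numbers, 7 for each row, row after row: the finger opening in cm, from 0 to 8.76, then the shift along the tool's x, y, z in cm, then the turn, a rotation vector about the tool's x, y, z in rad. A call has 1 to 8 rows; each row shifts and turns the commanded pose from where the row before left it, along the tool's axes as they then stand; what a row does not reach is not made up. A row lasts 1/10 s, in which the tool goes at most 50 mm and 8.59 degrees, less where a joint would pass 70% of its speed; a pose out of reach is approached as far as the arm can. A call with a gripper value outside its range is refused whole. The fingers move at their own pace and stop on an object; the grip force is fixed at half the most. Time passes only in rows, so rows that do not move let the fingers close. It gives the time, the measured TCP pose, the force, the opening and the grip force at its end, in the units of the state.
- ctrl.get_obs(): the state, without advancing time (a new reading comes with each control period).
- vision.snapshot(name): name is "scene" or "top"; returns (picture, depth): 384x512x3 uint8, red, green, blue; 384x512 float32, m along the optical axis (not along the pixel's ray), 0 where there is no reading.
- vision.camera_model(name): a dict with "vertical_fov" (degrees; the focal length in pixels is half the picture's height over the tangent of half this angle, whatever the lens; pixels are square), "cx", "cy" (the principal point, pixels), "cam_to_world" (4x4, takes a point from camera to world coordinates). Camera axes: x right, y down, z forward; pixel columns grow to the right and rows downward; lengths in m; the calibration is good to about 2 mm. A picture is of the moment at which its call begins. camera_model takes no time and is no camera call.
- ctrl.close_job(): hands the job in; it is judged then, once.
The state is a dict: "clock": time; "joint_pos": joint angles; "qvel": joint speeds; "tau": joint torques, N m; "tool_pos": TCP position; "orientation": TCP orientation; "force": force on the tool from outside, world axes, zero at the start; "moment": the same for the moment, N m; "opening": finger opening in m; "gripper_force": force on a finger pad.
Only numpy, scipy, OpenCV 4.12 (cv2) and the standard library are available. Lean on these libraries where they do the work, as an engineer would, in place of code of your own. Each camera call takes 0.05 s, during which the arm holds its last target. There are 200 camera calls.

### The job

Put each of the three green circuit boards into the wooden soldering jig whose painted rim has the same colour as the board's big capacitor (red, yellow, white), parts side up and lying flat on the floor of the pocket, and let go. Leave the two blue boards, the solder spool and the tip cleaner where they are.

Things in the scene. Friction and masses are not known exactly. Their poses are not given: they have to be found in the camera images.
- board_red: Green circuit board, 74 x 52 x 2.5 mm, lying parts up, 35 to 70 g; upright red box capacitor fixed at its centre, 34 mm along x, 18 mm along y, its top 30.5 mm above the board's underside: pinch its 18 mm width from above. Other parts under 3 mm high, near the short ends. Origin: centre of the underside; x along the 74 mm side, z up. One of the three to move.
- board_yellow: Green circuit board, 74 x 52 x 2.5 mm, lying parts up, 35 to 70 g; upright yellow box capacitor fixed at its centre, 34 mm along x, 18 mm along y, its top 30.5 mm above the board's underside: pinch its 18 mm width from above. Other parts under 3 mm high, near the short ends. Origin: centre of the underside; x along the 74 mm side, z up. One of the three to move.
- board_white: Green circuit board, 74 x 52 x 2.5 mm, lying parts up, 35 to 70 g; upright white box capacitor fixed at its centre, 34 mm along x, 18 mm along y, its top 30.5 mm above the board's underside: pinch its 18 mm width from above. Other parts under 3 mm high, near the short ends. Origin: centre of the underside; x along the 74 mm side, z up. One of the three to move.
- jig_red: Fixed wooden jig, with a rim painted red: block 110 x 88 mm with an open pocket 90 x 68 mm, floor 14 mm above the bench, rim 10 mm wide, 19 mm above the bench. Empty at the start. A board fits lengthwise, either way round, with 8 mm play all round, not crosswise. Origin: centre of the underside, on the bench; x along the 110 mm side, z up.
- jig_yellow: Fixed wooden jig, with a rim painted yellow: block 110 x 88 mm with an open pocket 90 x 68 mm, floor 14 mm above the bench, rim 10 mm wide, 19 mm above the bench. Empty at the start. A board fits lengthwise, either way round, with 8 mm play all round, not crosswise. Origin: centre of the underside, on the bench; x along the 110 mm side, z up.
- jig_white: Fixed wooden jig, with a rim painted white: block 110 x 88 mm with an open pocket 90 x 68 mm, floor 14 mm above the bench, rim 10 mm wide, 19 mm above the bench. Empty at the start. A board fits lengthwise, either way round, with 8 mm play all round, not crosswise. Origin: centre of the underside, on the bench; x along the 110 mm side, z up.
- blue_board_red: Blue circuit board, 74 x 52 x 2.5 mm, lying parts up, 35 to 70 g; upright red box capacitor fixed at its centre, 34 mm along x, 18 mm along y, its top 30.5 mm above the board's underside: pinch its 18 mm width from above. Other parts under 3 mm high, near the short ends. Origin: centre of the underside; x along the 74 mm side, z up. Another product: to be left alone.
- blue_board_yellow: Blue circuit board, 74 x 52 x 2.5 mm, lying parts up, 35 to 70 g; upright yellow box capacitor fixed at its centre, 34 mm along x, 18 mm along y, its top 30.5 mm above the board's underside: pinch its 18 mm width from above. Other parts under 3 mm high, near the short ends. Origin: centre of the underside; x along the 74 mm side, z up. Another product: to be left alone.
- spool: Loose spool of solder standing on end, green flanges of 60 mm diameter, 46 mm high, 0.3 kg. Origin: centre of its underside. To be left alone.
- cleaner: Loose tip cleaner: round black tin, 64 mm diameter, 34 mm high with its brass top. Origin: centre of its underside. To be left alone.
There are look-alikes about, which are no part of the job. Leave any purple or turquoise look-alike of the jig_white alone.

How it is judged:
By the outcome, as a careful person would: the job done as asked, in the order asked, and still so for the second after the job is handed in, with the robot touching nothing.
It also fails if it takes over 80 s, if anything falls off the work surface, if the arm or the gripper's body presses on something with over 40 N, if the wrist force passes 120 N, or if a joint passes its speed limit or range.

## Working session

There is one attempt and no reset: what is moved stays moved. The work goes in short steps, Python scripts to look and compute and a tool call to move; the robot and the scene stay as the last step left them, time stands still between calls to the robot, and variables do not carry over. Pictures are saved under pics/ and viewed, at most 14 in all, crops included, and the job is handed in when it is done.

Besides the shell and the picture viewer there is one more tool, called after ">>>" as name(argument=value, ...) on one line, values as JSON. move_arm: Moves the arm, as the interface text tells. Its arguments: {"type":"object","properties":{"moves":{"type":"array"}},"required":["moves"]}

```bash
mkdir -p pics; cat > h.py <<'E'
import numpy as np, cv2
from plant import ctrl, vision
def snap(n):
    p,d=vision.snapshot(n); return p,d,vision.camera_model(n)
def pts(d,m):
    f=d.shape[0]/2/np.tan(np.radians(m["vertical_fov"])/2)
    v,u=np.indices(d.shape); T=np.array(m["cam_to_world"])
    c=np.stack([(u-m["cx"])/f*d,(v-m["cy"])/f*d,d],-1)
    return c@T[:3,:3].T+T[:3,3]
def plane(uv,m,z):
    f=192/np.tan(np.radians(m["vertical_fov"])/2);T=np.array(m["cam_to_world"])
    uv=np.atleast_2d(uv).astype(float)
    r=np.c_[(uv[:,0]-m["cx"])/f,(uv[:,1]-m["cy"])/f,np.ones(len(uv))]@T[:3,:3].T
    o=T[:3,3]; return o+r*((z-o[2])/r[:,2])[:,None]
def save(n,p): cv2.imwrite("pics/"+n+".png",p[...,::-1])
E
python3 - <<'E'
from h import *
for n in("top","scene"):
    p,d,m=snap(n); save(n+"0",cv2.resize(p,(800,600),interpolation=cv2.INTER_CUBIC)); print(m)
    np.savez(n+"0",p=p,d=d)
print(ctrl.get_obs())
E
```

```text
{'vertical_fov': 44.54528233497404, 'cx': 261.41279606381437, 'cy': 189.42159515946105, 'cam_to_world': array([[ 0.00487179, -0.99057089,  0.13691448,  0.22423366],
       [-0.99988208, -0.0068194 , -0.0137596 ,  0.01061084],
       [ 0.01456353, -0.1368313 , -0.9904873 ,  1.75003128],
       [ 0.        ,  0.        ,  0.        ,  1.        ]])}
{'vertical_fov': 57.078438156311314, 'cx': 257.126521759898, 'cy': 191.67820316442908, 'cam_to_world': array([[ 0.72473159,  0.41649547, -0.54890404,  1.04880334],
       [ 0.68902825, -0.43570768,  0.57913633, -0.61264102],
       [ 0.00204595, -0.79792878, -0.60274827,  0.67215509],
       [ 0.        ,  0.        ,  0.        ,  1.        ]])}
{'clock': 0.1, 'joint_pos': array([ 8.05056787e+01,  2.05866159e+01,  6.40570183e-01, -1.68167320e-02,
       -7.01357932e+01, -1.65067327e+01]), 'qvel': array([-0.00950586, -0.14173658,  0.20282693, -0.01222661,  0.00552465,
        0.07908687]), 'tau': array([-1.90926177e-03, -5.84163237e+01,  2.93749845e+01,  7.01553315e+00,
        1.01293274e-02, -4.93207472e-05]), 'tool_pos': array([0.2957581 , 0.60629911, 0.23373909]), 'orientation': array([ 1.79917042e+02, -8.09648213e-03, -2.60067737e+01]), 'force': array([ 0.54412701,  0.34797879, -0.04042567]), 'moment': array([ 0.01151374, -0.05922069, -0.01739369]), 'gripper_force': 0.0, 'opening': 0.08791928647076394}
```

View pics/top0.png

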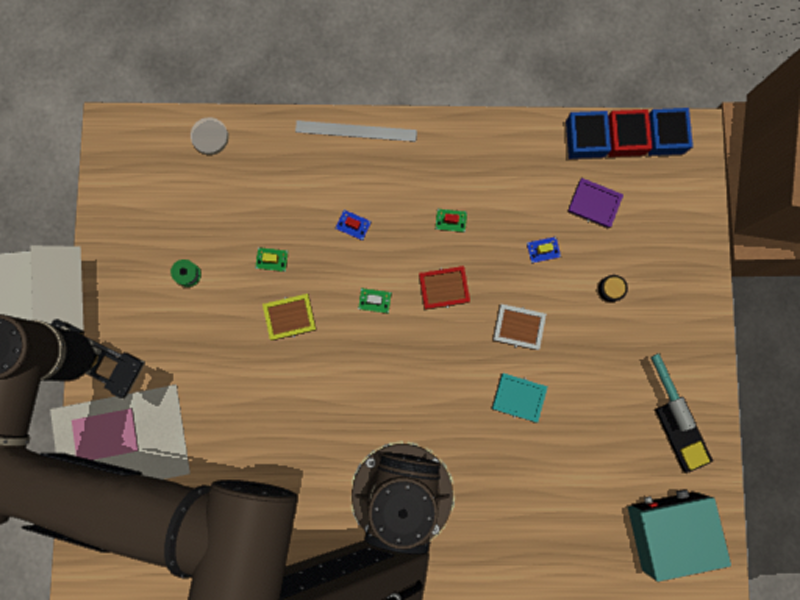

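View pics/scene0.png

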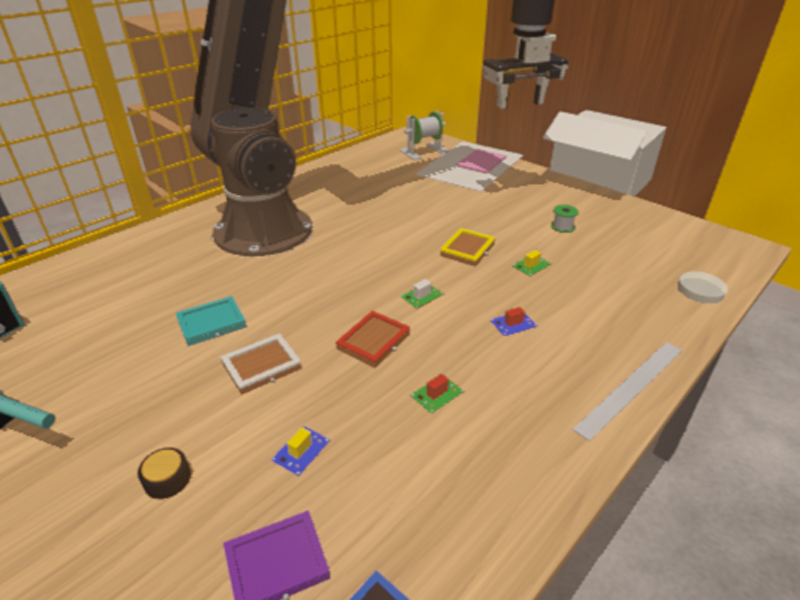

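The top picture (800x600) shows the targets:
- Green boards: yellow capacitor (272,259), white (375,300), red (451,220).
- Jigs: yellow (289,316), red (444,288), white (519,327).

Look-alikes to avoid:
- Blue boards: red capacitor (353,224), yellow (543,249).
- Lids: purple (595,202), turquoise (519,398).
- The green spool (186,273).

Next I'll measure poses and check the choice in one crop.

```bash
cat > meas.py <<'E'
from h import *
def rectpose(cnt,m,z):
    P=plane(cnt.reshape(-1,2),m,z)[:,:2]*1000
    (c,(w,h),a)=cv2.minAreaRect(P.astype(np.float32))
    if w<h: w,h,a=h,w,a+90
    a=(a+90)%180-90
    return np.round([c[0],c[1],w,h,a],1)
def comps(mask,W,lo=40):
    n,l,s,c=cv2.connectedComponentsWithStats(mask.astype(np.uint8),connectivity=8)
    return [(l==i) for i in range(1,n) if s[i,4]>lo]
def masks(p):
    h=cv2.cvtColor(p,cv2.COLOR_RGB2HSV).astype(int);H,S,V=h[...,0],h[...,1],h[...,2]
    return dict(green=(H>45)&(H<75)&(S>120)&(V>60),red=((H<6)|(H>174))&(S>170)&(V>80),
      yellow=(H>24)&(H<34)&(S>170)&(V>110),white=(S<40)&(V>150))
def run(p,d,m,tag):
    W=pts(d,m); M=masks(p)
    for k,mk in M.items():
        mk=mk&(W[...,0]>.3)&(W[...,0]<.85)&(abs(W[...,1])<.6)&(W[...,2]<.08)
        if k=="green": mk=cv2.morphologyEx(mk.astype(np.uint8),cv2.MORPH_CLOSE,np.ones((3,3)))
        for q in comps(mk,W,12):
            cs,_=cv2.findContours(q.astype(np.uint8),cv2.RETR_EXTERNAL,cv2.CHAIN_APPROX_NONE)
            c=max(cs,key=len); r=rectpose(c,m,.0025)
            if r[2]>95: z=.019
            elif k!="green": z=.0305
            else: z=.0025
            print(tag,k,int(q.sum()),np.round(c.reshape(-1,2).mean(0)),rectpose(c,m,z),"z",z)
if __name__=="__main__":
    for n in("top","scene"):
        f=np.load(n+"0.npz"); run(f["p"],f["d"],vision.camera_model(n),n)
    p=np.load("top0.npz")["p"]
    save("crop1",cv2.resize(p[120:230,150:360],(800,419),interpolation=cv2.INTER_CUBIC))
E
python3 meas.py
```

```text
top green 184 [288. 141.] [ 655.2 -116.3   72.7   50.9   90. ] z 0.0025
top green 194 [173. 166.] [554.2 318.9  73.2  51.2  84. ] z 0.0025
top green 211 [119. 174.] [521.7 524.2  67.6  57.9  83.2] z 0.0025
top green 187 [239. 192.] [456.4  69.4  71.2  49.3  82.2] z 0.0025
top red 98 [404.  93.] [ 842.4 -559.6   89.7   31.8  -89.4] z 0.0305
top red 34 [288. 139.] [ 654.1 -114.3   26.4   15.5   89.9] z 0.0305
top red 36 [225. 142.] [640.  122.8  30.7  15.6  68.2] z 0.0305
top red 251 [284. 184.] [486.3 -97.8 109.4  86.3 -80.1] z 0.019
top yellow 32 [349. 158.] [ 581.3 -339.5   29.2   14.9  -78.1] z 0.0305
top yellow 38 [172. 165.] [554.1 319.5  31.7  16.8  83.2] z 0.0305
top yellow 256 [185. 202.] [413.1 271.1 108.4  86.8 -76.2] z 0.019
top white 37 [239. 191.] [455.5  69.6  29.6  14.9 -89.6] z 0.0305
top white 215 [333. 209.] [ 393.8 -278.5  108.7   86.6   78.1] z 0.019
scene green 69 [362. 135.] [482.8 593.7  56.1  50.6  43.8] z 0.0025
scene green 84 [340. 170.] [554.4 320.3  68.   48.5  80.9] z 0.0025
scene green 114 [269. 190.] [454.8  70.2  70.4  47.9  82.4] z 0.0025
scene green 218 [280. 253.] [ 655.4 -113.9   71.    49.1   83.7] z 0.0025
scene red 33 [330. 200.] [644.  122.9  26.9  15.6  69.8] z 0.0305
scene red 218 [238. 215.] [488.2 -98.  106.9  84.2 -80.1] z 0.019
scene red 49 [280. 244.] [ 656.9 -114.7   29.8   14.    83.5] z 0.0305
scene yellow 163 [299. 156.] [416.2 272.6 112.3  86.  -76.7] z 0.019
scene yellow 38 [339. 164.] [556.8 304.5  65.6  19.1  87. ] z 0.0305
scene yellow 89 [191. 280.] [ 585.  -340.7   33.6   15.3  -79.2] z 0.0305
scene white 58 [441. 180.] [839.8 447.8  51.6  25.8 -88. ] z 0.0305
scene white 32 [270. 182.] [457.   69.1  30.1  16.2  83.9] z 0.0305
scene white 296 [166. 230.] [ 393.6 -276.   107.2   87.5   77.7] z 0.019
```

View pics/crop1.png

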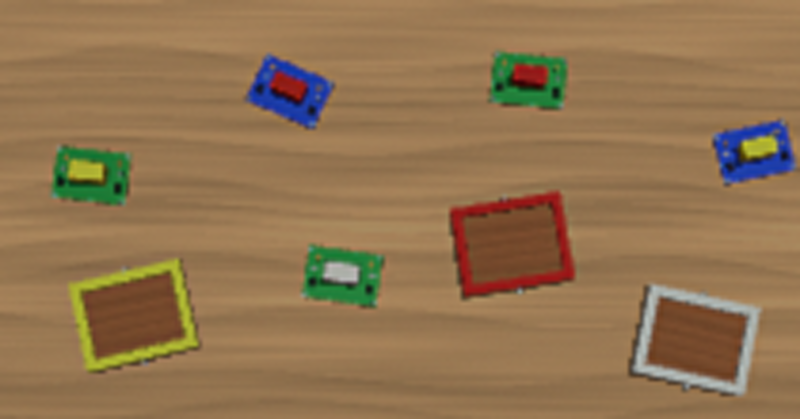

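The crop confirms the three green boards at crop pixels (90,175) yellow, (343,275) white and (530,80) red, and the three real jigs with open wooden pockets. I'll turn the tool toward yaw -97 first, lowering a little.

>>> move_arm(moves=[4, 0, 0, 1, 0, 0, 0.149, 4, 0, 0, 1, 0, 0, 0.149, 4, 0, 0, 1, 0, 0, 0.149, 4, 0, 0, 1, 0, 0, 0.149, 4, 0, 0, 1, 0, 0, 0.149, 4, 0, 0, 1, 0, 0, 0.149, 4, 0, 0, 1, 0, 0, 0.149, 4, 0, 0, 1, 0, 0, 0.149])

```text
clock: 0.9
tool_pos: [0.2958, 0.6064, 0.1536]
orientation: [180.0, -0.0, -94.7]
force: [-0.2, 0.9, -0.2]
opening: 0.0401
gripper_force: 0.0
```

```bash
cat > go.py <<'E'
import sys; from h import *
from scipy.spatial.transform import Rotation as R
# usage: go.py x y z(mm) yaw -> shift in tool axes (cm) as it stands, and turn vector
def go(x,y,z,yaw):
    o=ctrl.get_obs(); C=R.from_euler("xyz",o["orientation"],degrees=True)
    T=R.from_euler("xyz",[180,0,yaw],degrees=True)
    dp=np.array([x,y,z])/10-np.array(o["tool_pos"])*100
    rv=(C.inv()*T).as_rotvec()
    print("t",round(o["clock"],2),"pos",np.round(o["tool_pos"]*1000,1),"rpy",np.round(o["orientation"],1),"F",np.round(o["force"],1),"open",round(o["opening"]*1000,1))
    print("shift now",np.round(C.inv().apply(dp),2),"shift after turn",np.round(T.inv().apply(dp),2),"turn",np.round(rv,3))
a=list(map(float,sys.argv[1:])); go(*a)
E
python3 go.py 555 319.5 80 -97
```

```text
t 0.9 pos [295.8 606.4 153.6] rpy [180.   -0.  -94.7] F [-0.2  0.9 -0.2] open 40.1
shift now [ 26.48 -28.17   7.38] shift after turn [ 25.31 -29.22   7.36] turn [ 0.    -0.001  0.041]
```

>>> move_arm(moves=[4, 3.3, -3.52, 0.7, 0, 0, 0, 4, 3.3, -3.52, 0.7, 0, 0, 0, 4, 3.3, -3.52, 0.7, 0, 0, 0, 4, 3.3, -3.52, 0.7, 0, 0, 0, 4, 3.3, -3.52, 0.7, 0, 0, 0, 4, 3.3, -3.52, 0.7, 0, 0, 0, 4, 3.3, -3.52, 0.7, 0, 0, 0, 4, 3.3, -3.52, 0.7, 0, 0, 0.04])

```text
clock: 1.7
tool_pos: [0.5579, 0.3206, 0.0981]
orientation: [180.0, -0.0, -96.6]
force: [0.7, 0.4, -0.2]
opening: 0.0399
gripper_force: 0.0
```

```bash
python3 go.py 555 319.5 16 -97
python3 - <<'E'
from h import *
p,d,m=snap("scene"); save("s1",cv2.resize(p[110:230,260:420],(800,600),interpolation=cv2.INTER_CUBIC))
E
```

```text
t 1.7 pos [557.9 320.6  98.1] rpy [180.   -0.  -96.6] F [ 0.7  0.4 -0.2] open 39.9
shift now [0.14 0.27 8.21] shift after turn [0.15 0.27 8.21] turn [ 0.    -0.     0.007]
```

View pics/s1.png

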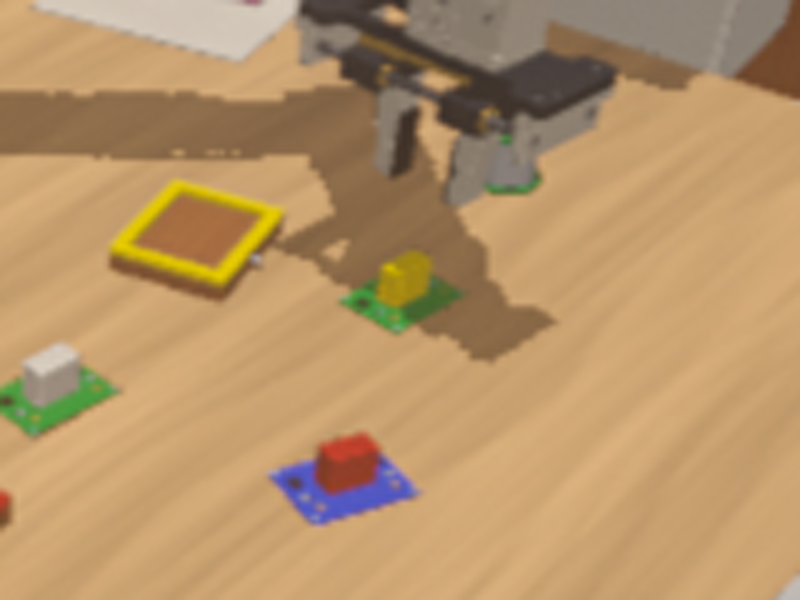

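The fingers, at (395,140) and (465,180), straddle the yellow capacitor at (405,275). I'll go down and close.

>>> move_arm(moves=[4, 0.14, 0.27, 2, 0, 0, 0, 4, 0, 0, 3, 0, 0, 0, 4, 0, 0, 2, 0, 0, 0, 4, 0, 0, 1.2, 0, 0, 0, 0.5, 0, 0, 0, 0, 0, 0, 0.5, 0, 0, 0, 0, 0, 0, 0.5, 0, 0, 0, 0, 0, 0, 0.5, 0, 0, 0, 0, 0, 0])

```text
clock: 2.55
tool_pos: [0.5546, 0.3219, 0.0178]
orientation: [-179.9, 0.1, -96.6]
force: [0.4, 0.7, 2.2]
opening: 0.0176
gripper_force: 30.0
```

```bash
python3 go.py 414.5 271.5 100 -76.5
```

```text
t 2.55 pos [554.6 321.9  17.8] rpy [-1.799e+02  1.000e-01 -9.660e+01] F [0.4 0.7 2.2] open 17.6
shift now [ 6.6  13.33 -8.24] shift after turn [ 1.63 14.8  -8.22] turn [-0.002  0.001 -0.35 ]
```

>>> move_arm(moves=[0.5, 0, 0, -3, 0, 0, 0, 0.5, 0, 0, -4, 0, 0, 0, 0.5, 0, 0, -1.2, 0, 0, -0.117, 0.5, 0, 0, 0, 0, 0, -0.117, 0.5, 0, 0, 0, 0, 0, -0.116, 0.5, 0.54, 4.9, 0, 0, 0, 0, 0.5, 0.54, 4.9, 0, 0, 0, 0, 0.5, 0.54, 4.9, 0, 0, 0, 0])

```text
clock: 3.35
tool_pos: [0.4136, 0.2705, 0.0987]
orientation: [-180.0, 0.0, -76.6]
force: [-0.9, 1.5, 1.0]
opening: 0.0177
gripper_force: 30.0
```

```bash
python3 go.py 414.5 271.5 32 -76.5
cat > held.py <<'E'
import sys; from h import *
# green board outline, cast on plane z(mm); prints centre and axis near x,y
from meas import masks,comps,rectpose
def held(z,x,y,name,r=90,nm="green"):
    p,d,m=snap(name); W=pts(d,m)
    q=masks(p)[nm]&(np.hypot(W[...,0]*1000-x,W[...,1]*1000-y)<r)&(W[...,2]<z/1000+.045)
    q=cv2.morphologyEx(q.astype(np.uint8),cv2.MORPH_CLOSE,np.ones((3,3)))
    cs,_=cv2.findContours(q,cv2.RETR_EXTERNAL,cv2.CHAIN_APPROX_NONE)
    c=max(cs,key=len); print(name,nm,rectpose(c,m,z/1000),"n",int(q.sum()))
    return p
if __name__=="__main__":
    z,x,y=map(float,sys.argv[1:4])
    for n in("scene","top"):
        try: p=held(z,x,y,n)
        except Exception as e: print(n,e)
        if n=="scene" and len(sys.argv)>4:
            m=vision.camera_model(n); f=192/np.tan(np.radians(m["vertical_fov"])/2);T=np.linalg.inv(m["cam_to_world"])
            c=T[:3,:3]@np.array([x,y,z])/1000+T[:3,3]; u=int(c[0]/c[2]*f+m["cx"]);v=int(c[1]/c[2]*f+m["cy"])
            u=min(max(u,60),452);v=min(max(v,45),339); save(sys.argv[4],cv2.resize(p[v-45:v+45,u-60:u+60],(800,600),interpolation=cv2.INTER_CUBIC))
E
python3 held.py 85 414.5 271.5 h1
```

```text
t 3.35 pos [413.6 270.5  98.7] rpy [-180.     0.   -76.6] F [-0.9  1.5  1. ] open 17.7
shift now [-0.08 -0.11  6.67] shift after turn [-0.08 -0.11  6.67] turn [-0.     0.    -0.001]
scene green [417.7 261.9  63.3  46.1 -74.7] n 57
top green [413.6 233.8  49.9  15.5  15.3] n 43
```

View pics/h1.png

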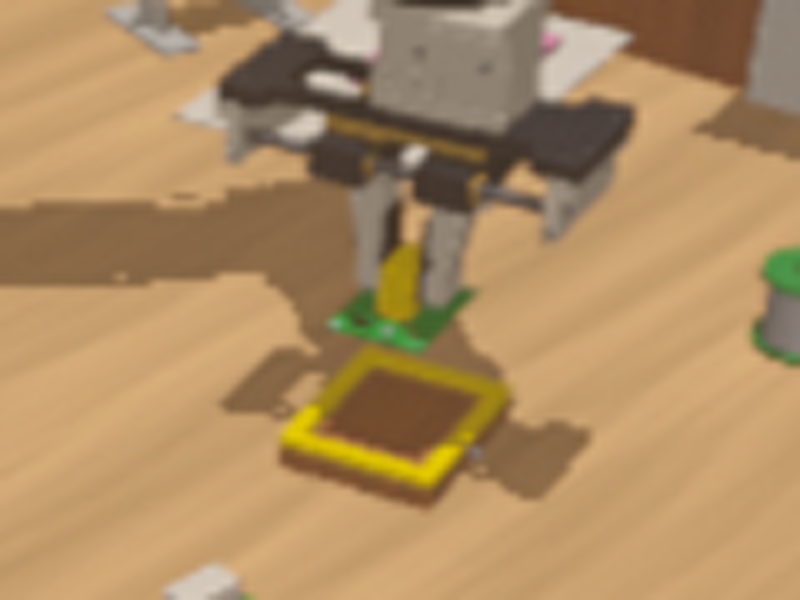

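The board hangs flat in the grip at (400,320), above the yellow jig at (395,425), with a small offset along its x. I'll shift back 3 mm and lower.

>>> move_arm(moves=[0.5, -0.3, -0.1, 1.5, 0, 0, 0, 0.5, 0, 0, 2.5, 0, 0, 0, 0.5, 0, 0, 1.5, 0, 0, 0, 0.5, 0, 0, 0.8, 0, 0, 0, 0.5, 0, 0, 0.3, 0, 0, 0, 0.5, 0, 0, 0, 0, 0, 0])

```text
clock: 4.05
tool_pos: [0.4154, 0.2746, 0.0328]
orientation: [-180.0, 0.0, -76.5]
force: [-0.4, 0.4, -0.9]
opening: 0.0177
gripper_force: 30.0
```

```bash
python3 go.py 414.5 271.5 32 -76.5; python3 held.py 16.5 414.5 271.5 h2
```

```text
t 4.05 pos [415.4 274.6  32.8] rpy [-180.     0.   -76.5] F [-0.4  0.4 -0.9] open 17.7
shift now [0.28 0.16 0.08] shift after turn [0.28 0.16 0.08] turn [-0.     0.    -0.001]
scene green [416.5 272.   63.5  47.6 -75.7] n 54
top green [424.9 243.9  44.7  14.3  15.3] n 40
```

View pics/h2.png

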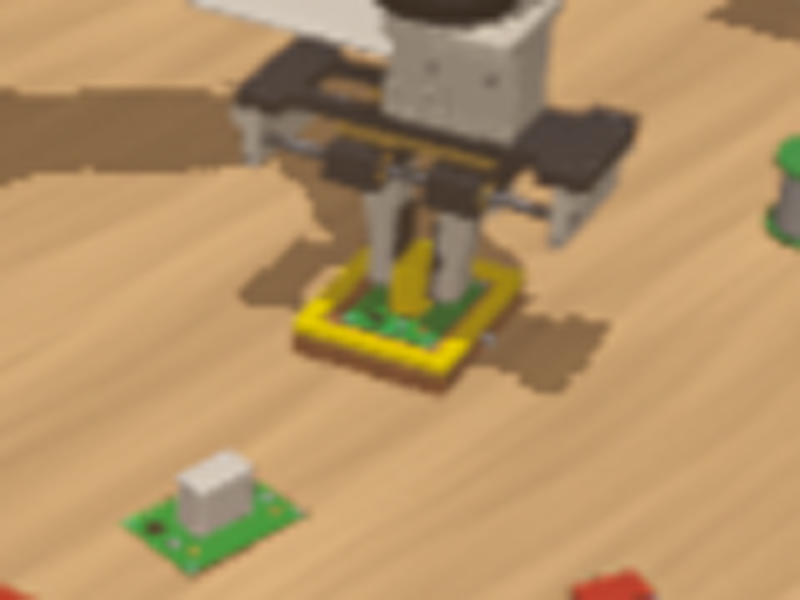

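The board sits inside the rim at (405,310) with margins all round. I'll lower the last bit, open, lift, and turn for the white board.

>>> move_arm(moves=[0.5, 0, 0, 0.1, 0, 0, 0, 3, 0, 0, 0, 0, 0, 0, 4, 0, 0, 0, 0, 0, 0, 4, 0, 0, -3, 0, 0, 0, 4, 0, 0, -4, 0, 0, 0, 4, 0, 0, 0, 0, 0, 0.125, 4, 0, 0, 0, 0, 0, 0.125, 4, 0, 0, 0, 0, 0, 0.125])

```text
clock: 4.95
tool_pos: [0.4153, 0.2746, 0.1022]
orientation: [-180.0, 0.1, -98.3]
force: [0.4, 0.5, 1.1]
opening: 0.0401
gripper_force: 0.0
```

```bash
python3 go.py 456 69.6 80 -98; python3 held.py 16.5 414.5 271.5
```

```text
t 4.95 pos [415.3 274.6 102.2] rpy [-1.80e+02  1.00e-01 -9.83e+01] F [0.4 0.5 1.1] open 40.1
shift now [19.7  -6.99  2.2 ] shift after turn [19.73 -6.88  2.22] turn [-0.001  0.001 -0.006]
scene green [424.5 264.3  63.   40.2  43.7] n 50
top green [4.206e+02 2.512e+02 4.860e+01 2.970e+01 4.000e-01] n 87
```

>>> move_arm(moves=[4, 3.94, -1.4, 0.2, 0, 0, 0, 4, 3.94, -1.4, 0.2, 0, 0, 0, 4, 3.94, -1.4, 0.2, 0, 0, 0, 4, 3.94, -1.4, 0.2, 0, 0, 0, 4, 3.94, -1.4, 0.2, 0, 0, 0, 4, 0, 0, 3, 0, 0, 0, 4, 0, 0, 0, 0, 0, 0])

```text
clock: 5.75
tool_pos: [0.4552, 0.0673, 0.0593]
orientation: [179.8, -0.2, -98.0]
force: [-0.0, -0.3, 0.6]
opening: 0.0399
gripper_force: 0.0
```

```bash
python3 go.py 456 69.6 16.5 -98
```

```text
t 5.75 pos [455.2  67.3  59.3] rpy [179.8  -0.2 -98. ] F [-0.  -0.3  0.6] open 39.9
shift now [-0.25 -0.07  4.28] shift after turn [-0.23 -0.05  4.28] turn [ 0.004 -0.003 -0.   ]
```

>>> move_arm(moves=[4, -0.25, -0.05, 0, 0, 0, 0, 4, 0, 0, 2.5, 0, 0, 0, 4, 0, 0, 1.6, 0, 0, 0, 0.5, 0, 0, 0.1, 0, 0, 0, 0.5, 0, 0, 0, 0, 0, 0, 0.5, 0, 0, 0, 0, 0, 0, 0.5, 0, 0, 0, 0, 0, 0])

```text
clock: 6.45
tool_pos: [0.4586, 0.0728, 0.0207]
orientation: [-179.9, 0.1, -98.0]
force: [-2.5, 3.1, 3.9]
opening: 0.0176
gripper_force: 30.0
```

```bash
python3 go.py 393.7 -277 95 -102;python3 - <<'E'
from h import *
p,d,m=snap("scene"); save("s2",cv2.resize(p[110:230,200:360],(800,600),interpolation=cv2.INTER_CUBIC))
E
```

```text
t 6.45 pos [458.6  72.8  20.7] rpy [-1.799e+02  1.000e-01 -9.800e+01] F [-2.5  3.1  3.9] open 17.6
shift now [35.53  1.56 -7.48] shift after turn [35.56 -0.93 -7.43] turn [-0.002  0.001  0.07 ]
```

View pics/s2.png

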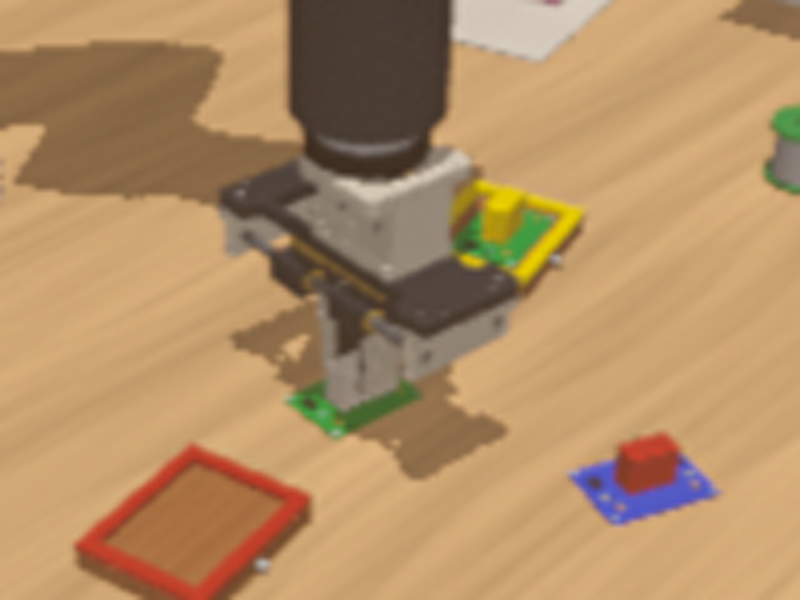

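The fingers hold the white capacitor at (365,380), and the yellow board lies flat in its jig at (505,235). I'll lift and carry.

>>> move_arm(moves=[0.5, 0, 0, -3.5, 0, 0, 0, 0.5, 0, 0, -4, 0, 0, 0.07, 0.5, 4.5, -0.12, 0, 0, 0, 0, 0.5, 4.9, -0.12, 0, 0, 0, 0, 0.5, 4.9, -0.12, 0, 0, 0, 0, 0.5, 4.9, -0.12, 0, 0, 0, 0, 0.5, 4.9, -0.12, 0, 0, 0, 0, 0.5, 4.9, -0.12, 0, 0, 0, 0])

```text
clock: 7.3
tool_pos: [0.404, -0.215, 0.0954]
orientation: [-179.9, 0.0, -102.0]
force: [1.9, 0.2, 0.2]
opening: 0.0177
gripper_force: 30.0
```

```bash
python3 go.py 393.7 -277 95 -102
```

```text
t 7.3 pos [ 404.  -215.    95.4] rpy [-179.9    0.  -102. ] F [1.9 0.2 0.2] open 17.7
shift now [ 6.28 -0.28  0.04] shift after turn [ 6.28 -0.28  0.04] turn [-0.002  0.     0.   ]
```

>>> move_arm(moves=[0.5, 3.1, -0.14, 0.5, 0, 0, 0, 0.5, 3.1, -0.14, 1, 0, 0, 0, 0.5, 0, 0, 1.5, 0, 0, 0, 0.5, 0, 0, 0, 0, 0, 0])

```text
clock: 7.7
tool_pos: [0.3926, -0.2749, 0.0634]
orientation: [179.8, 0.0, -102.2]
force: [-1.3, 0.5, -1.6]
opening: 0.0174
gripper_force: 30.0
```

```bash
python3 go.py 393.7 -277 34.5 -102;python3 held.py 47 393.7 -277 h3
```

```text
t 7.7 pos [ 392.6 -274.9   63.4] rpy [ 179.8    0.  -102.2] F [-1.3  0.5 -1.6] open 17.4
shift now [ 0.18 -0.16  2.89] shift after turn [ 0.18 -0.15  2.89] turn [ 0.003  0.    -0.003]
scene green [ 394.4 -279.4   70.5   51.8   78. ] n 166
top green [ 391.2 -242.6   18.8    2.9  -12. ] n 6
```

View pics/h3.png

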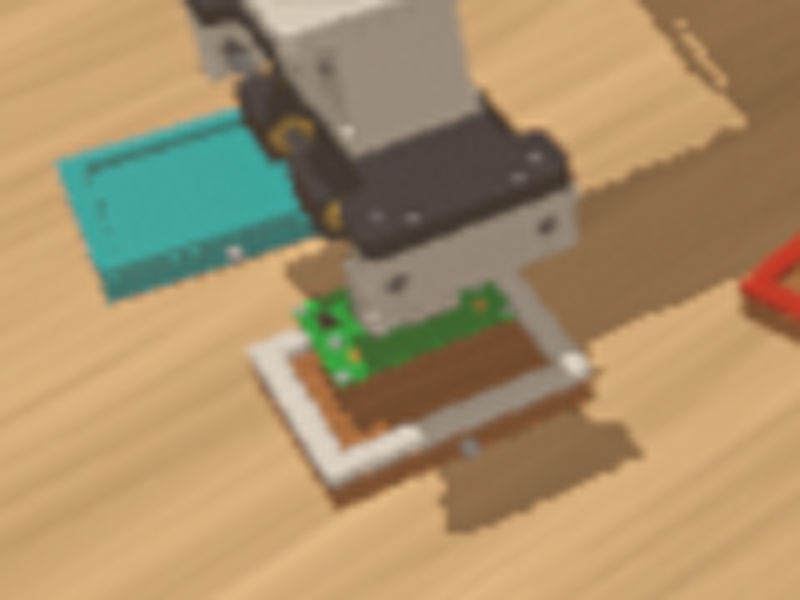

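The white board hangs flat above the white jig, which is centred at (420,390), and measures within 3 mm of its centre. Next I'll lower in steps.

>>> move_arm(moves=[0.5, -0.2, 0, 1, 0, 0, 0, 0.5, 0, 0, 1, 0, 0, 0, 0.5, 0, 0, 0.7, 0, 0, 0, 0.5, 0, 0, 0.2, 0, 0, 0, 0.5, 0, 0, 0, 0, 0, 0])

```text
clock: 8.3
tool_pos: [0.3945, -0.2722, 0.0352]
orientation: [179.9, -0.0, -102.0]
force: [1.3, 0.3, -0.2]
opening: 0.018
gripper_force: 30.0
```

```bash
python3 go.py 393.7 -277 34.5 -102;python3 held.py 16.5 393.7 -277 h4
```

```text
t 8.3 pos [ 394.5 -272.2   35.2] rpy [ 179.9   -0.  -102. ] F [ 1.3  0.3 -0.2] open 18.0
shift now [ 0.49 -0.02  0.07] shift after turn [ 0.49 -0.02  0.07] turn [ 0.001 -0.     0.   ]
scene green [ 403.5 -286.3   75.8   45.7   43.7] n 151
top green [ 388.2 -239.1    7.5    0.    -0.7] n 6
```

View pics/h4.png

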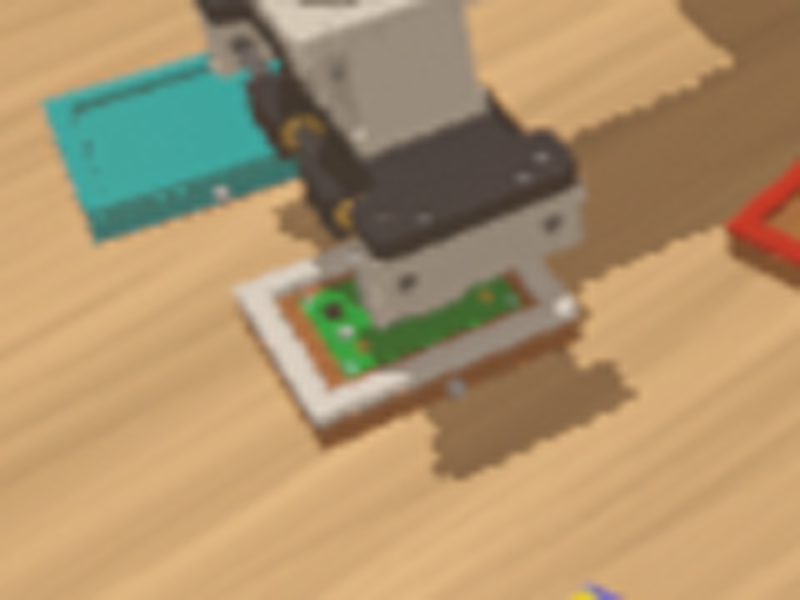

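The board lies inside the pocket, with wood visible at both short ends (300,320) and (525,290). I'll ease it down until contact.

>>> move_arm(moves=[0.5, 0, 0, 0.1, 0, 0, 0, 0.5, 0, 0, 0.1, 0, 0, 0, 0.5, 0, 0, 0, 0, 0, 0])

```text
clock: 8.7
tool_pos: [0.3949, -0.2725, 0.0347]
orientation: [-180.0, -0.0, -102.0]
force: [-5.0, 3.4, 15.6]
opening: 0.0181
gripper_force: 30.0
```

Contact. I'll release, lift and turn.

>>> move_arm(moves=[0.5, 0, 0, -0.1, 0, 0, 0, 3, 0, 0, 0, 0, 0, 0, 4, 0, 0, 0, 0, 0, 0, 4, 0, 0, -3, 0, 0, 0, 4, 0, 0, -4, 0, 0, -0.122])

```text
clock: 9.2
tool_pos: [0.393, -0.272, 0.1035]
orientation: [179.7, 0.0, -95.0]
force: [0.2, 0.1, -0.3]
opening: 0.0389
gripper_force: 0.0
```

```bash
python3 go.py 655.5 -115 60 -95;python3 held.py 2.5 655 -115; python3 - <<'E'
from held import *
for n in("scene","top"): held(30.5,655,-115,n,60,"red")
E
```

```text
t 9.2 pos [ 393.  -272.   103.5] rpy [179.7   0.  -95. ] F [ 0.2  0.1 -0.3] open 38.9
shift now [-17.94 -24.8    4.24] shift after turn [-17.93 -24.78   4.35] turn [ 0.005  0.001 -0.   ]
scene green [ 655.4 -113.9   71.    49.1   83.7] n 218
top green [ 654.4 -115.5   72.7   50.7   84.6] n 184
scene red [ 656.1 -115.    29.3   14.9   84.8] n 50
top red [ 654.1 -114.3   26.5   15.4  -89.5] n 35
```

>>> move_arm(moves=[4, -2.56, -3.54, 0.3, 0, 0, 0, 4, -2.56, -3.54, 0.3, 0, 0, 0, 4, -2.56, -3.54, 0.3, 0, 0, 0, 4, -2.56, -3.54, 0.3, 0, 0, 0, 4, -2.56, -3.54, 0.3, 0, 0, 0, 4, -2.56, -3.54, 0.3, 0, 0, 0, 4, -2.56, -3.54, 0.3, 0, 0, 0, 4, 0, 0, 2, 0, 0, 0])

```text
clock: 10.2
tool_pos: [0.6625, -0.1131, 0.0631]
orientation: [-179.8, -0.0, -94.9]
force: [-0.8, -0.3, -0.7]
opening: 0.0403
gripper_force: 0.0
```

```bash
python3 go.py 655.3 -114.7 16.5 -95
```

```text
t 10.2 pos [ 662.5 -113.1   63.1] rpy [-179.8   -0.   -94.9] F [-0.8 -0.3 -0.7] open 40.3
shift now [0.22 0.72 4.66] shift after turn [0.22 0.7  4.66] turn [-0.004 -0.     0.002]
```

>>> move_arm(moves=[4, 0.1, 0.3, 0.3, 0, 0, 0, 4, 0, 0, 0, 0, 0, 0, 4, 0, 0, 0, 0, 0, 0])

```text
clock: 10.5
tool_pos: [0.6534, -0.1171, 0.0607]
orientation: [180.0, -0.0, -95.1]
force: [-0.2, -0.6, 0.9]
opening: 0.04
gripper_force: 0.0
```

```bash
python3 go.py 655.3 -114.7 16.5 -95
```

```text
t 10.5 pos [ 653.4 -117.1   60.7] rpy [180.   -0.  -95.1] F [-0.2 -0.6  0.9] open 40.0
shift now [-0.26 -0.17  4.42] shift after turn [-0.26 -0.17  4.42] turn [ 0.001 -0.    -0.001]
```

>>> move_arm(moves=[4, -0.25, -0.15, 0, 0, 0, 0, 4, 0, 0, 2.4, 0, 0, 0, 4, 0, 0, 1.7, 0, 0, 0, 4, 0, 0, 0.3, 0, 0, 0, 0.5, 0, 0, 0, 0, 0, 0, 0.5, 0, 0, 0, 0, 0, 0, 0.5, 0, 0, 0, 0, 0, 0])

```text
clock: 11.2
tool_pos: [0.6567, -0.1141, 0.0179]
orientation: [-179.9, 0.0, -95.0]
force: [-0.1, 0.2, 0.9]
opening: 0.0214
gripper_force: 0.3
```

```bash
python3 go.py 487.5 -98 85 -80
```

```text
t 11.2 pos [ 656.7 -114.1   17.9] rpy [-179.9    0.   -95. ] F [-0.1  0.2  0.9] open 21.4
shift now [-0.12 16.98 -6.74] shift after turn [-4.52 16.38 -6.71] turn [-0.002 -0.    -0.262]
```

>>> move_arm(moves=[0.5, 0, 0, 0, 0, 0, 0, 0.5, 0, 0, 0, 0, 0, 0, 0.5, 0, 0, -2.5, 0, 0, 0, 0.5, 0, 0, -2.5, 0, 0, -0.131, 0.5, 0, 0, -1.7, 0, 0, -0.131, 0.5, 0, 0, 0, 0, 0, 0])

```text
clock: 11.8
tool_pos: [0.6578, -0.114, 0.0867]
orientation: [-179.7, -0.0, -79.8]
force: [0.0, -0.3, -0.6]
opening: 0.0178
gripper_force: 30.0
```

```bash
python3 go.py 487.5 -98 65 -80
```

```text
t 11.8 pos [ 657.8 -114.    86.7] rpy [-179.7   -0.   -79.8] F [ 0.  -0.3 -0.6] open 17.8
shift now [-4.59 16.49  2.08] shift after turn [-4.54 16.49  2.17] turn [-0.005 -0.001  0.003]
```

>>> move_arm(moves=[0.5, -1.14, 4.12, 0, 0, 0, 0, 0.5, -1.14, 4.12, 0, 0, 0, 0, 0.5, -1.14, 4.12, 0.5, 0, 0, 0, 0.5, -1.14, 4.12, 0.7, 0, 0, 0, 0.5, 0, 0, 1, 0, 0, 0, 0.5, 0, 0, 0, 0, 0, 0, 0.5, 0, 0, 0, 0, 0, 0])

```text
clock: 12.5
tool_pos: [0.4866, -0.0976, 0.0616]
orientation: [-180.0, -0.0, -80.1]
force: [-0.4, -0.3, 0.1]
opening: 0.0179
gripper_force: 30.0
```

```bash
python3 go.py 487.5 -98 34 -80;python3 held.py 48 487.5 -98 h5
```

```text
t 12.5 pos [486.6 -97.6  61.6] rpy [-180.    -0.   -80.1] F [-0.4 -0.3  0.1] open 17.9
shift now [ 0.05 -0.08  2.76] shift after turn [ 0.05 -0.08  2.76] turn [-0.    -0.    -0.001]
scene green [490.5 -99.9  70.8  47.1 -78.1] n 125
top green [ 4.855e+02 -6.470e+01  3.700e+00  3.700e+00  1.000e-01] n 6
```

View pics/h5.png

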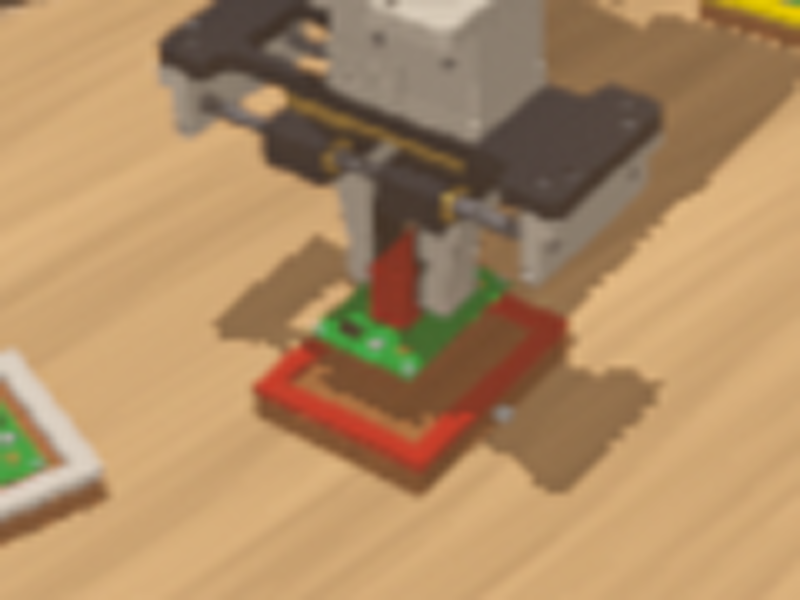

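The red board hangs flat, centred within 3 mm over the red jig at (415,375). Lowering.

>>> move_arm(moves=[0.5, 0, 0, 1.3, 0, 0, 0, 0.5, 0, 0, 1, 0, 0, 0, 0.5, 0, 0, 0.4, 0, 0, 0, 0.5, 0, 0, 0.1, 0, 0, 0, 0.5, 0, 0, 0, 0, 0, 0])

```text
clock: 13.1
tool_pos: [0.4858, -0.0978, 0.0335]
orientation: [180.0, -0.0, -80.0]
force: [0.1, 0.0, 0.2]
opening: 0.0179
gripper_force: 30.0
```

```bash
python3 go.py 487.5 -98 32 -80;python3 held.py 16.5 487.5 -98 h6
```

```text
t 13.1 pos [485.8 -97.8  33.5] rpy [180.  -0. -80.] F [0.1 0.  0.2] open 17.9
shift now [ 0.05 -0.16  0.15] shift after turn [ 0.05 -0.16  0.15] turn [ 0.    -0.    -0.001]
scene green [485.5 -98.3  69.8  47.7 -78.7] n 116
top green [ 4.828e+02 -6.420e+01  3.800e+00  0.000e+00  1.000e-01] n 2
```

View pics/h6.png

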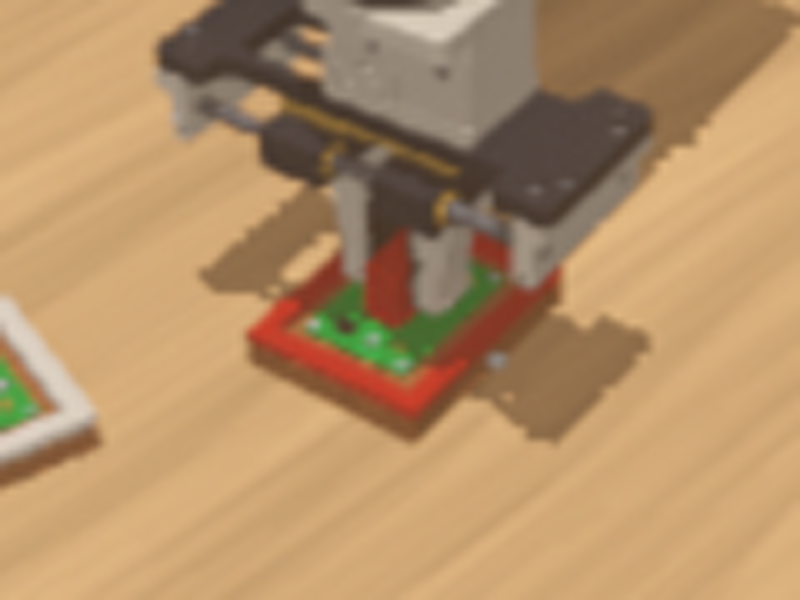

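The red board lies inside the rim at (395,320). I'll lower the last bit, release and lift clear.

>>> move_arm(moves=[0.5, 0, 0, 0.15, 0, 0, 0, 3, 0, 0, 0, 0, 0, 0, 4, 0, 0, 0, 0, 0, 0, 4, 0, 0, -3, 0, 0, 0, 4, 0, 0, -5, 0, 0, 0, 4, 0, 0, -5, 0, 0, 0, 4, 0, 0, -5, 0, 0, 0, 4, 0, 0, 0, 0, 0, 0])

```text
clock: 14.0
tool_pos: [0.4895, -0.0978, 0.2196]
orientation: [-179.3, -0.1, -80.0]
force: [0.5, 0.5, -1.5]
opening: 0.0401
gripper_force: 0.0
```

```bash
python3 - <<'E'
from h import *
p,d,m=snap("scene"); W=pts(d,m); save("fin",cv2.resize(p[120:300,130:370],(800,600),interpolation=cv2.INTER_CUBIC))
from meas import masks
g=masks(p)["green"]
for n,x,y in(("y",414.5,271.5),("w",393.7,-277),("r",487.5,-98)):
    q=g&(np.hypot(W[...,0]*1000-x,W[...,1]*1000-y)<60)
    P=W[q]*1000; A=np.c_[P[:,:2]-P[:,:2].mean(0),np.ones(len(P))]
    print(n,np.round(P.mean(0),1),"z range",np.round(np.percentile(P[:,2],[5,50,95]),1),"slope",np.round(np.linalg.lstsq(A,P[:,2],rcond=None)[0][:2],3))
E
```

```text
y [424.8 265.4  17.6] z range [15.3 17.5 19.8] slope [ 0.    -0.003]
w [ 401.3 -280.4   17. ] z range [15.1 17.2 18.7] slope [ 0.006 -0.004]
r [ 495.3 -110.1   17.2] z range [15.6 17.1 19.2] slope [-0.003  0.008]
```

View pics/fin.png

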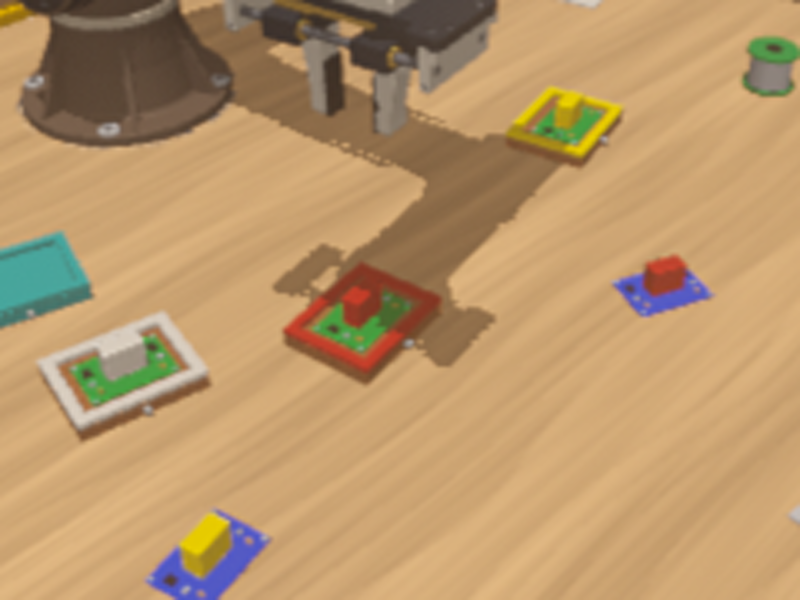

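All three boards lie flat in their own jigs: red (362,318), white (125,365) and yellow (567,118). Their top surface measures about 17 mm and level, and the gripper is clear, so I'm handing in.

```bash
python3 -c "
from plant import ctrl; print(ctrl.close_job())"
```

```text
the job is handed in; nothing more can be done
None
```

The red, yellow and white green boards each lie flat, parts up, in the jig of matching colour and have been let go; the blue boards, spool and tip cleaner were not touched, and the job was handed in at about 14 s on the clock.

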